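# Stand the spare milling tools in front of their twins

## Task

The job rack (four grey blocks) holds the tools of the running job in a row, each with an empty pocket in front of it. One at a time, lift the four spare tools out of the blue tray rack and stand each one upright and fully home in the empty pocket in front of the tool of the same kind, so that the spares end in the same order as the row behind them. Lower each tool into its pocket before letting go, never drop it, and leave the oil can and the hook spanner where they are.

Things in the scene. Friction and masses are not known exactly. Their poses are not given: they have to be found in the camera images.
- facemill_grip (a point): Spare FACE MILL: flat-topped; dark disc barrel 50 mm across, 18 mm below to 16 above this point, five brass-coloured tips on its flat top, nothing standing up. Point: on its axis (z, up), where to grip. Loose, 0.5 to 0.9 kg, in any pocket of the blue tray rack. Flange 50 mm across: 28 to 47 mm below this point. Under it a taper, 32 mm narrowing to 16 mm at the foot, 95 mm below.
- endmill_grip (a point): Spare END MILL: slimmest; dark slotted nut 36 mm across, 15 mm below to 12 above this point, a stout 16 mm fluted cutter up to 36 mm above. Point: on its axis (z, up), where to grip. Loose, 0.5 to 0.9 kg, in any pocket of the blue tray rack. Flange 50 mm across: 28 to 47 mm below this point. Under it a taper, 32 mm narrowing to 16 mm at the foot, 95 mm below.
- drill_grip (a point): Spare DRILL: bright ribbed chuck 44 mm across, 21 mm below to 16 above this point, then a cone and a thin 6 mm bit up to 40 mm above. Point: on its axis (z, up), where to grip. Loose, 0.5 to 0.9 kg, in any pocket of the blue tray rack. Flange 50 mm across: 28 to 47 mm below this point. Under it a taper, 32 mm narrowing to 16 mm at the foot, 95 mm below.
- borer_grip (a point): Spare BORING HEAD: dark barrel 50 mm across, 20 mm below to 14 above this point, bright cross slide 48 x 22 mm on top, 12 mm bar off-centre up to 38 mm above. Point: on its axis (z, up), where to grip. Loose, 0.5 to 0.9 kg, in any pocket of the blue tray rack. Flange 50 mm across: 28 to 47 mm below this point. Under it a taper, 32 mm narrowing to 16 mm at the foot, 95 mm below.
- facemill_slot (a point): Empty pocket in front (robot side) of the fixed running FACE MILL, a twin of the spare. Point: centre of the mouth, level with the grey block's top; x to the twin, 88 mm behind; y along the row, pockets 94 mm apart, blocks in any order. Hole 38 mm across, deeper than the taper; a tool that is home hangs by its flange on the block top, grip point 47 mm above this point.
- endmill_slot (a point): Empty pocket in front (robot side) of the fixed running END MILL, a twin of the spare. Point: centre of the mouth, level with the grey block's top; x to the twin, 88 mm behind; y along the row, pockets 94 mm apart, blocks in any order. Hole 38 mm across, deeper than the taper; a tool that is home hangs by its flange on the block top, grip point 47 mm above this point.
- drill_slot (a point): Empty pocket in front (robot side) of the fixed running DRILL, a twin of the spare. Point: centre of the mouth, level with the grey block's top; x to the twin, 88 mm behind; y along the row, pockets 94 mm apart, blocks in any order. Hole 38 mm across, deeper than the taper; a tool that is home hangs by its flange on the block top, grip point 47 mm above this point.
- borer_slot (a point): Empty pocket in front (robot side) of the fixed running BORING HEAD, a twin of the spare. Point: centre of the mouth, level with the grey block's top; x to the twin, 88 mm behind; y along the row, pockets 94 mm apart, blocks in any order. Hole 38 mm across, deeper than the taper; a tool that is home hangs by its flange on the block top, grip point 47 mm above this point.
- oil_can_mid (a point): bystander: green oil can, 54 mm across, 94 mm tall with a thin spout to 125 mm; point on its axis 45 mm above its foot. Loose; stands beside the racks.
- spanner_mid (a point): bystander: dark hook spanner 8 mm thick lying flat, 200 mm long along its x; point at the middle of its shank. Loose; lies beside the racks on the other side.
Mind the look-alikes: they are no part of the job. Leave any orange look-alike of the part that bears borer_grip alone.

How it is judged:
By the outcome, as a careful person would: the job done as asked, in the order asked, and still so for the second after the job is handed in, with the robot touching nothing.
It also fails if it takes over 96 s, if anything falls off the work surface, if the arm or the gripper's body presses on something with over 40 N, if the wrist force passes 120 N, or if a joint passes its speed limit or range.

## Robot

A 6-joint arm with a two-finger parallel gripper is mounted at the origin on the work surface. World frame = base frame: x ahead of the robot, y to its left, z up, the work surface at z = 0. Lengths are in m, angles in rad, forces in N, time in s.
With the tool pointing down it reaches from about 0.25 to 0.725 m from the base axis. Payload 4 kg.
Tool frame: the origin (TCP) lies midway between the tips of the shut fingers; the grasp point (between the pads) lies 19 mm behind it; x points along the fingers, y is the direction in which the jaws open and shut, and the axes are right-handed (so a half turn about x gives the same grasp; the last joint's range is limited). The gripper opens to 85 mm and grips with 20 to 120 N. Pads are 22 mm wide; open, the fingers measure 114 mm over their backs; the gripper's body (76 mm by 85 mm) begins 54 mm behind the grasp point. The pads swing forward as they close: fully open they stand 13 mm farther back than shut.
Start: joints at [-1.304, 0.241, 0.005, 1.335, 0, 1.571], TCP at [0.132, -0.482, 0.231] pointing down, gripper open.
Joint ranges: [-2.72, 2.72], [-1.05, 1.87], [-1.09, 1.28], [-1.99, 2.15], [-1.42, 1.44], [-3.14, 3.14]. Speed limits (rad/s): [2.79, 2.79, 3.14, 3.14, 3.14, 3.14].

## Interface

Orientations are given as a unit quaternion [x, y, z, w].
In Python, from workcell import * gives the robot as it stands.
- The arm moves only by the tool play_rows, never from a script. Its argument "plan" is a list of rows, each a list of 7 numbers: the shift along the tool's x, y, z in mm, then the turn, a rotation vector about the tool's x, y, z in rad, then the closure, from -1 (fully open) to 1 (shut). In form: [[x, y, z, rx, ry, rz, grip], ...]. A call has 1 to 20 rows; each row shifts and turns the commanded pose from where the row before left it, along the tool's axes as they then stand; what a row does not reach is not made up. A row lasts 1/12 s, in which the tool goes at most 41.7 mm and 7.16 degrees, less where a joint would pass 70% of its speed; a pose out of reach is approached as far as the arm can. A call with a gripper value outside its range is refused whole. The fingers move at their own pace and stop on an object; the grip force is fixed at half the most. Time passes only in rows, so rows that do not move let the fingers close. It gives the time, the measured TCP pose, the force and the opening at its end, in the units of the state.
- get_obs(): the state, without advancing time (a new reading comes with each control period).
- camera(name): name is "scene" or "top"; returns a dict with "frame" (400x640x3 uint8, red, green, blue), "depth" (400x640 float32, m along the optical axis (not along the pixel's ray), 0 where there is no reading), "fx", "fy", "cx", "cy" (pixels), "distortion" ([k1, k2, p1, p2, k3] as OpenCV has them; the pictures are not rectified), "camera_from_world" (4x4, takes a point from world to camera coordinates). Camera axes: x right, y up, looking along -z (the intrinsics and any distortion apply to the point x, -y, -z); pixel columns grow to the right and rows downward; lengths in m; the calibration is good to about 2 mm. A picture is of the moment at which its call begins.
- job_done(): hands the job in, once; it reports no verdict.
Trained networks look in a picture, given as the dict that the camera call returned (one of the last four; its "shot" number tells which), for a name from the list of things; names that differ only in an ending like _2 or _b are one class to them, and where a whole thing is asked for, a point or a joint stands for the part that bears it (a point fixed in the world has none). Each returns a list of dicts, best first, with "confidence" (0 to 1); they miss things now and then, are a little off and sometimes report something else, mostly with a low value. They report only what shows in the picture. A call takes as long as a camera call. They do not tell look-alikes from the thing itself.
- search_frame(thing, picture): "centre" ([x, y, z] in m, in world coordinates, good to about 4 mm: the middle of the surface that is visible of it).
- pinpoint(thing, picture): "centre" ([x, y, z] in m, in world coordinates, good to about 4 mm: a listed point, or the origin of a listed thing).
The state is a dict: "clock": time; "joint_pos": joint angles; "joint_vel": joint speeds; "tau": joint torques, N m; "eef_pos": TCP position; "tool_rot": TCP orientation; "ft_force": force on the tool from outside, world axes, zero at the start; "ft_torque": the same for the moment, N m; "grip_width": finger opening in m.
Only numpy, scipy, OpenCV 4.12 (cv2) and the standard library are available. Lean on these libraries where they do the work, as an engineer would, in place of code of your own. Each camera call takes 0.05 s, during which the arm holds its last target. There are 200 camera calls.

## Working session

There is one attempt and no reset: what is moved stays moved. The work goes in short steps, Python scripts to look and compute and a tool call to move; the robot and the scene stay as the last step left them, time stands still between calls to the robot, and variables do not carry over. Pictures are saved under pics/ and viewed, about 12 in all and at most 16, crops included, and the job is handed in when it is done.

Besides the shell and the picture viewer there is one more tool, called after "Emit:" in YAML: its name, and indented under it one key for each argument. play_rows: Moves the arm, as the interface text tells. Its arguments: {"type":"object","properties":{"plan":{"type":"array","items":{"type":"array","items":{"type":"number"}}}},"required":["plan"]}

```bash
mkdir -p pics; python3 - <<'E'
from workcell import *
import cv2,numpy as np
o=get_obs();print({k:np.round(v,3).tolist() for k,v in o.items()})
for n in("top","scene"):
    p=camera(n);cv2.imwrite(f"pics/{n}0.png",p["frame"][:,:,::-1]);np.savez(f"{n}0.npz",**{k:v for k,v in p.items()})
    print(n,p["fx"],p["cx"],p["cy"],p["distortion"],np.round(p["camera_from_world"],3).tolist())
    for t in["facemill_grip","endmill_grip","drill_grip","borer_grip","facemill_slot","endmill_slot","drill_slot","borer_slot","oil_can_mid","spanner_mid"]:
        print(t,[(np.round(d["centre"],3).tolist(),round(d["confidence"],2)) for d in pinpoint(t,p)])
print(get_obs()["clock"])
E
```

```text
{'clock': 0.0, 'joint_pos': [-1.304, 0.241, 0.004, 1.335, -0.0, 1.571], 'joint_vel': [-0.002, 0.001, 0.001, -0.002, 0.0, 0.001], 'tau': [0.002, -37.232, 25.241, 0.017, 0.0, 0.0], 'eef_pos': [0.132, -0.482, 0.23], 'tool_rot': [-0.701, -0.095, 0.701, -0.093], 'ft_force': [-0.599, -0.073, 0.233], 'ft_torque': [0.043, -0.055, 0.035], 'grip_width': 0.085}
top 446.71798528998613 314.62615666158825 198.9298986415768 [0.04242552 0.         0.         0.         0.        ] [[-0.013, -1.0, 0.013, 0.02], [0.997, -0.012, 0.08, -0.456], [-0.08, 0.014, 0.997, -1.29], [0.0, 0.0, 0.0, 1.0]]
facemill_grip [([0.474, -0.218, 0.109], 0.73)]
endmill_grip [([0.614, -0.389, 0.007], 0.3)]
drill_grip [([0.462, 0.065, 0.114], 0.82), ([0.466, -0.026, 0.113], 0.21)]
borer_grip [([0.467, -0.027, 0.11], 0.79), ([0.268, 0.211, 0.094], 0.6)]
facemill_slot [([0.598, 0.086, 0.065], 0.95), ([0.474, -0.216, 0.108], 0.23)]
endmill_slot [([0.601, -0.001, 0.066], 0.63)]
drill_slot [([0.612, -0.198, 0.063], 0.89)]
borer_slot [([0.61, -0.098, 0.063], 0.68), ([0.464, 0.064, 0.113], 0.36)]
oil_can_mid [([0.61, 0.271, 0.045],
[... 159 characters left out ...]
        0.         0.         0.        ] [[0.566, 0.824, 0.014, -0.277], [-0.475, 0.312, 0.822, 0.113], [0.673, -0.473, 0.569, -1.247], [0.0, 0.0, 0.0, 1.0]]
facemill_grip [([0.474, -0.217, 0.11], 0.98)]
endmill_grip [([0.472, -0.123, 0.11], 0.6), ([0.601, 0.087, 0.059], 0.59)]
drill_grip [([0.47, 0.066, 0.106], 0.58)]
borer_grip [([0.469, -0.028, 0.108], 0.87), ([0.268, 0.216, 0.099], 0.55), ([0.615, -0.197, 0.065], 0.42)]
facemill_slot [([0.601, 0.091, 0.058], 0.81)]
endmill_slot [([0.603, -0.007, 0.065], 0.82)]
drill_slot [([0.617, -0.196, 0.065], 0.87)]
borer_slot [([0.61, -0.098, 0.064], 0.61)]
oil_can_mid [([0.609, 0.268, 0.051], 0.95)]
spanner_mid [([0.613, -0.388, 0.006], 0.92)]
1.1
```

View pics/top0.png

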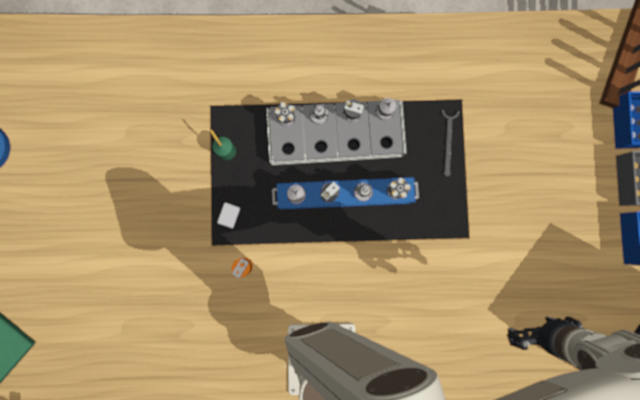

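View pics/scene0.png

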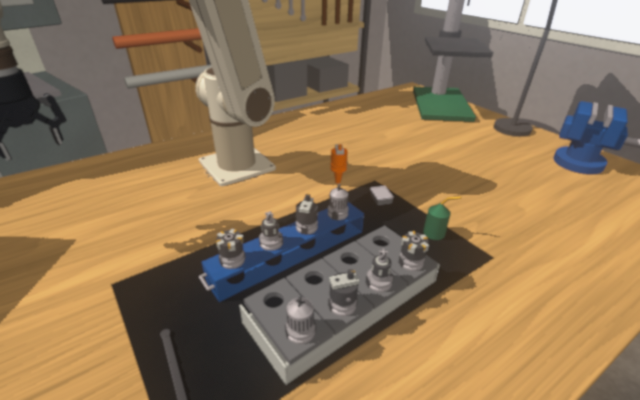

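The top view shows the tray holding, from left: drill (296,192), borer (331,190), end mill (364,190) and face mill (400,187). The grey rack twins, from left, are face mill (285,112), end mill (320,113), borer (354,108) and drill (388,106), with empty pockets at y≈145. The orange look-alike is at (241,267). Next I'll refine these positions from depth and the hole pixels.

```bash
cat > h.py <<'E'
import numpy as np,cv2
def load(n): return dict(np.load(n,allow_pickle=True))
def K(p): return np.array([[p["fx"],0,p["cx"]],[0,p["fy"],p["cy"]],[0,0,1.]])
def cloud(p):
    v,u=np.mgrid[0:400,0:640]; d=p["depth"].astype(float)
    n=cv2.undistortPoints(np.stack([u,v],-1).reshape(-1,1,2).astype(float),K(p),p["distortion"]).reshape(400,640,2)
    c=np.stack([n[...,0]*d,-n[...,1]*d,-d],-1); M=p["camera_from_world"]
    w=(c-M[:3,3])@M[:3,:3]; w[d==0]=np.nan
    return w
def proj(p,P):
    M=p["camera_from_world"]; c=np.atleast_2d(P)@M[:3,:3].T+M[:3,3]; c=c*[1,-1,-1]
    return cv2.projectPoints(c,np.zeros(3),np.zeros(3),K(p),p["distortion"])[0].reshape(-1,2)
def ray_z(p,uv,z):
    M=p["camera_from_world"]; n=cv2.undistortPoints(np.float64(uv).reshape(-1,1,2),K(p),p["distortion"]).reshape(-1,2)
    d=np.c_[n[:,0],-n[:,1],-np.ones(len(n))]@M[:3,:3]; o=-M[:3,:3].T@M[:3,3]
    return o+d*((z-o[2])/d[:,2])[:,None]
E
python3 - <<'E'
from h import *
from scipy.optimize import least_squares
S=np.array([[.600,.088],[.602,-.004],[.610,-.098],[.614,-.197]])
T=np.array([[.466,.065],[.468,-.027],[.472,-.123],[.474,-.217]])
for n in("top","scene"):
    p=load(n+"0.npz");w=cloud(p)
    r=lambda c,a,b:(np.hypot(w[...,0]-c[0],w[...,1]-c[1])>a)&(np.hypot(w[...,0]-c[0],w[...,1]-c[1])<b)
    for i,c in enumerate(S):
        m=r(c,.023,.03);zt=np.nanmedian(w[m][:,2])
        # dark blob: rectify patch at z=zt, 0.5mm grid
        g=np.arange(-.035,.0351,.0005);X,Y=np.meshgrid(c[0]+g,c[1]+g,indexing="ij")
        uv=proj(p,np.stack([X,Y,np.full_like(X,zt)],-1).reshape(-1,3)).astype(np.float32)
        im=cv2.remap(cv2.cvtColor(p["frame"],cv2.COLOR_RGB2GRAY),uv[:,0].reshape(X.shape),uv[:,1].reshape(X.shape),cv2.INTER_CUBIC)
        R=np.hypot(X-c[0],Y-c[1]); t=(np.median(im[(R>.024)&(R<.03)])+np.percentile(im,3))/2
        k=(im<t)&(R<.028)
        print(n,"slot",i,"z",round(zt,4),"blob",np.round([X[k].mean(),Y[k].mean()],4),"diam",round(2*np.sqrt(k.sum()*.25e-6/np.pi),4))
    for i,c in enumerate(T):
        m=r(c,0,.035); q=w[m]
        out=[]
        for lo,hi in((.070,.088),(.09,.125)):
            a=q[(q[:,2]>lo)&(q[:,2]<hi)]; out+=[len(a)]
            if len(a)>8:
                f=least_squares(lambda x:np.hypot(a[:,0]-x[0],a[:,1]-x[1])-x[2],[*c,.02],loss="soft_l1",f_scale=.002).x;out+=[np.round(f,4).tolist()]
        qt=w[r(c,0,.05)&(w[...,2]>.05)&(w[...,2]<.07)]
        print(n,"tool",i,"ztop",np.round(np.nanmax(q[:,2]),3),"tray z",round(np.median(qt[:,2]),4),out)
E
```

```text
top slot 0 z 0.0626 blob [0.5992 0.0891] diam 0.0344
top slot 1 z 0.0619 blob [ 0.6042 -0.0045] diam 0.0346
top slot 2 z 0.062 blob [ 0.609  -0.0982] diam 0.0344
top slot 3 z 0.0617 blob [ 0.614 -0.192] diam 0.0343
top tool 0 ztop 0.15 tray z 0.0625 [45, [0.4683, 0.0682, 0.0245], 35, [0.4665, 0.0672, 0.0208]]
top tool 1 ztop 0.153 tray z 0.0626 [12, [0.4687, -0.0241, 0.0239], 106, [0.4677, -0.0234, 0.0203]]
top tool 2 ztop 0.149 tray z 0.0623 [105, [0.4735, -0.1213, 0.0225], 108, [0.4723, -0.1199, 0.0148]]
top tool 3 ztop 0.132 tray z 0.0621 [28, [0.4776, -0.2142, 0.0254], 140, [0.475, -0.2116, 0.0207]]
scene slot 0 z 0.0645 blob [0.6032 0.0827] diam 0.0283
scene slot 1 z 0.0643 blob [ 0.6077 -0.0103] diam 0.0293
scene slot 2 z 0.0644 blob [ 0.6126 -0.1034] diam 0.0306
scene slot 3 z 0.0639 blob [ 0.6165 -0.1964] diam 0.0317
scene tool 0 ztop 0.152 tray z 0.0644 [164, [0.4667, 0.0659, 0.0225], 210, [0.4664, 0.0668, 0.0217]]
scene tool 1 ztop 0.151 tray z 0.0643 [150, [0.4689, -0.0258, 0.0234], 289, [0.4698, -0.0266, 0.0233]]
scene tool 2 ztop 0.149 tray z 0.0643 [239, [0.4715, -0.1211, 0.0221], 262, [0.4725, -0.1216, 0.016]]
scene tool 3 ztop 0.132 tray z 0.0643 [220, [0.4729, -0.214, 0.0245], 298, [0.4743, -0.2142, 0.0252]]
```

```bash
cat >> h.py <<'E'
from scipy.spatial.transform import Rotation as Rn
def goto(tcp,jaw=0.0,pitch=0):
    """shift (mm) in present tool axes and rotvec to TCP position, tool down, tool y = world y side nearest, yaw jaw"""
    from workcell import get_obs
    o=get_obs(); R=Rn.from_quat(o["tool_rot"])
    for s in(1,-1):
        y=s*np.array([-np.sin(jaw),np.cos(jaw),0]); x=np.array([0,0,-1.]); G=Rn.from_matrix(np.c_[x,y,np.cross(x,y)])
        print("s",s,"shift",np.round(R.inv().apply(np.array(tcp)-o["eef_pos"])*1e3,1),"rotvec",np.round((R.inv()*G).as_rotvec(),4))
E
python3 - <<'E'
from h import *
from workcell import *
o=get_obs();print(np.round(Rn.from_quat(o["tool_rot"]).as_matrix(),3),o["clock"])
goto([.467,.067,.23])
E
```

```text
[[ 0.     0.264 -0.965]
 [-0.    -0.965 -0.264]
 [-1.     0.    -0.   ]] 1.1
s 1 shift [   1.3 -441.5 -468.1] rotvec [-2.8748  0.     -0.    ]
s -1 shift [   1.3 -441.5 -468.1] rotvec [ 0.2668 -0.     -0.    ]
```

Emit:
play_rows:
  plan:
    - [0, 0, 0, 0.089, 0, 0, -1]
    - [0, 0, 0, 0.089, 0, 0, -1]
    - [0, 0, 0, 0.089, 0, 0, -1]
    - [0, -22.4, -28.5, 0, 0, 0, -1]
    - [0, -22.4, -28.5, 0, 0, 0, -1]
    - [0, -22.4, -28.5, 0, 0, 0, -1]
    - [0, -22.4, -28.5, 0, 0, 0, -1]
    - [0, -22.4, -28.5, 0, 0, 0, -1]
    - [0, -22.4, -28.5, 0, 0, 0, -1]
    - [0, -22.4, -28.5, 0, 0, 0, -1]
    - [0, -22.4, -28.5, 0, 0, 0, -1]
    - [0, -22.4, -28.5, 0, 0, 0, -1]
    - [0, -22.4, -28.5, 0, 0, 0, -1]
    - [0, -22.4, -28.5, 0, 0, 0, -1]
    - [0, -22.4, -28.5, 0, 0, 0, -1]
    - [0, 0, 0, 0, 0, 0, -1]
    - [0, 0, 0, 0, 0, 0, -1]
    - [0, 0, 0, 0, 0, 0, -1]

```text
clock: 2.6
eef_pos: [0.4736, -0.2135, 0.2311]
tool_rot: [-0.707, -0.0, 0.707, -0.0]
ft_force: [-0.6, -0.2, -1.0]
grip_width: 0.0852
```

```bash
python3 - <<'E'
from h import *
from workcell import *
goto([.4745,-.2138,.0885]);o=get_obs();print(o["clock"],o["joint_pos"],o["ft_force"])
E
```

```text
s 1 shift [142.5   0.3  -1.1] rotvec [-3.1411e+00  0.0000e+00  1.6000e-03]
s -1 shift [142.5   0.3  -1.1] rotvec [ 0.0005  0.001  -0.    ]
2.6 [-4.23248145e-01  2.80039079e-01  5.68459131e-02  1.34850656e+00
 -4.29257449e-04  2.71788786e+00] [-0.55112185 -0.19644139 -0.96560477]
```

Emit:
play_rows:
  plan:
    - [0, 0, 0, -0.1208, 0, 0, -1]
    - [0, 0, 0, -0.1208, 0, 0, -1]
    - [0, 0, 0, -0.1208, 0, 0, -1]
    - [0, 0, 0, -0.1208, 0, 0, -1]
    - [0, 0, 0, -0.1208, 0, 0, -1]
    - [0, 0, 0, -0.1208, 0, 0, -1]
    - [0, 0, 0, -0.1208, 0, 0, -1]
    - [0, 0, 0, -0.1208, 0, 0, -1]
    - [0, 0, 0, -0.1208, 0, 0, -1]
    - [0, 0, 0, -0.1208, 0, 0, -1]
    - [0, 0, 0, -0.1208, 0, 0, -1]
    - [0, 0, 0, -0.1208, 0, 0, -1]
    - [0, 0, 0, -0.1208, 0, 0, -1]

```text
clock: 3.68
eef_pos: [0.4725, -0.215, 0.2315]
tool_rot: [0.499, 0.501, -0.5, 0.501]
ft_force: [0.0, 0.2, 0.0]
grip_width: 0.0854
```

Emit:
play_rows:
  plan:
    - [0, 0, 0, -0.1208, 0, 0, -1]
    - [0, 0, 0, -0.1208, 0, 0, -1]
    - [0, 0, 0, -0.1208, 0, 0, -1]
    - [0, 0, 0, -0.1208, 0, 0, -1]
    - [0, 0, 0, -0.1208, 0, 0, -1]
    - [0, 0, 0, -0.1208, 0, 0, -1]
    - [0, 0, 0, -0.1208, 0, 0, -1]
    - [0, 0, 0, -0.1208, 0, 0, -1]
    - [0, 0, 0, -0.1208, 0, 0, -1]
    - [0, 0, 0, -0.1208, 0, 0, -1]
    - [0, 0, 0, -0.1208, 0, 0, -1]
    - [0, 0, 0, -0.1208, 0, 0, -1]
    - [0, 0, 0, -0.1208, 0, 0, -1]
    - [0, 0, 0, 0, 0, 0, -1]
    - [0, 0, 0, 0, 0, 0, -1]

```text
clock: 4.93
eef_pos: [0.4729, -0.2146, 0.2315]
tool_rot: [0.002, 0.707, -0.002, 0.707]
ft_force: [0.1, -0.5, 0.2]
grip_width: 0.0859
```

```bash
python3 - <<'E'
from h import *
from workcell import *
goto([.4745,-.2138,.0885]);o=get_obs();print(o["clock"],o["joint_pos"],o["ft_force"])
E
```

```text
s 1 shift [143.    0.9   1.6] rotvec [-0.0064 -0.0001  0.0002]
s -1 shift [143.    0.9   1.6] rotvec [3.1352e+00 2.0000e-04 1.0000e-04]
4.9333 [-4.25981312e-01  2.78854366e-01  5.64179376e-02  1.34837374e+00
 -1.78981266e-04 -4.19611595e-01] [ 0.11608664 -0.50567875  0.1678839 ]
```

Emit:
play_rows:
  plan:
    - [20, 0.9, 1.6, -0.006, 0, 0, -1]
    - [25, 0, 0, 0, 0, 0, -1]
    - [25, 0, 0, 0, 0, 0, -1]
    - [25, 0, 0, 0, 0, 0, -1]
    - [20, 0, 0, 0, 0, 0, -1]
    - [15, 0, 0, 0, 0, 0, -1]
    - [13, 0, 0, 0, 0, 0, -1]
    - [0, 0, 0, 0, 0, 0, -1]
    - [0, 0, 0, 0, 0, 0, 1]
    - [0, 0, 0, 0, 0, 0, 1]
    - [0, 0, 0, 0, 0, 0, 1]
    - [0, 0, 0, 0, 0, 0, 1]
    - [0, 0, 0, 0, 0, 0, 1]
    - [0, 0, 0, 0, 0, 0, 1]
    - [0, 0, 0, 0, 0, 0, 1]
    - [0, 0, 0, 0, 0, 0, 1]

```text
clock: 6.27
eef_pos: [0.4767, -0.2141, 0.0902]
tool_rot: [-0.003, 0.706, 0.0, 0.708]
ft_force: [0.4, -2.9, 6.3]
grip_width: 0.0488
```

Emit:
play_rows:
  plan:
    - [-8, 0, 0, 0, 0, 0, 1]
    - [-20, 0, 0, 0, 0, 0, 1]
    - [-25, 0, 0, 0, 0, 0, 1]
    - [-25, 0, 0, 0, 0, 0, 1]
    - [-25, 0, 0, 0, 0, 0, 1]
    - [-25, 0, 0, 0, 0, 0, 1]
    - [-22, 0, 0, 0, 0, 0, 1]
    - [0, 0, 0, 0, 0, 0, 1]
    - [0, 0, 0, 0, 0, 0, 1]

```text
clock: 7.02
eef_pos: [0.4756, -0.2123, 0.2382]
tool_rot: [-0.002, 0.707, 0.002, 0.707]
ft_force: [-0.1, -0.3, -7.6]
grip_width: 0.0487
```

```bash
python3 - <<'E'
from h import *
from workcell import *
p=camera("scene");q=camera("top")
im=np.hstack([cv2.resize(p["frame"][80:380,150:490],None,fx=1.17,fy=1.17),cv2.resize(q["frame"][60:360,180:520],None,fx=1.17,fy=1.17)])
cv2.imwrite("pics/l1.png",im[:,:,::-1])
goto([.5993,.089,.24]);o=get_obs();print(o["clock"],o["eef_pos"],o["ft_force"],o["grip_width"])
E
```

```text
s 1 shift [ -4.  300.2 126.8] rotvec [ 0.0051 -0.0044 -0.0023]
s -1 shift [ -4.  300.2 126.8] rotvec [-3.1364  0.0037 -0.0069]
7.1167 [ 0.47405378 -0.211808    0.23582162] [ 0.34019124  0.25292003 -8.00364443] 0.04855235847976183
```

View pics/l1.png

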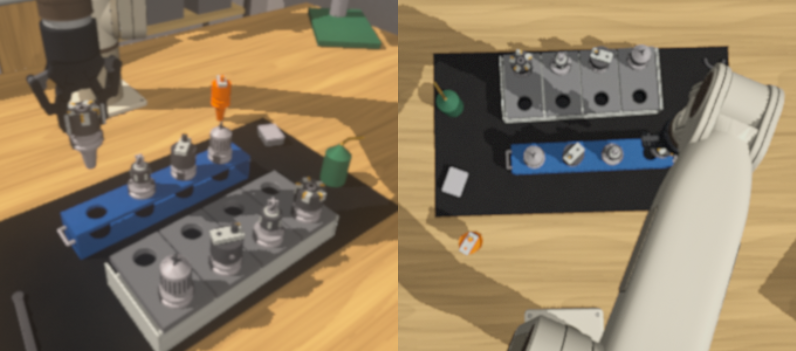

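The scene view shows the face mill lifted clear and held upright at about (88,130) in the left panel, and its tray pocket is empty. Next I'll move above its slot.

Emit:
play_rows:
  plan:
    - [-4, 15, 6, 0.0025, 0, 0, 1]
    - [-4, 30, 13, 0.0025, 0, 0, 1]
    - [0, 35, 15, 0, 0, 0, 1]
    - [0, 35, 15, 0, 0, 0, 1]
    - [0, 35, 15, 0, 0, 0, 1]
    - [0, 35, 15, 0, 0, 0, 1]
    - [0, 35, 15, 0, 0, 0, 1]
    - [0, 35, 15, 0, 0, 0, 1]
    - [0, 30, 12, 0, 0, 0, 1]
    - [0, 15, 6, 0, 0, 0, 1]
    - [0, 0, 0, 0, 0, 0, 1]
    - [0, 0, 0, 0, 0, 0, 1]
    - [0, 0, 0, 0, 0, 0, 1]

```text
clock: 8.2
eef_pos: [0.601, 0.0869, 0.2438]
tool_rot: [-0.0, 0.709, -0.0, 0.705]
ft_force: [-0.7, -1.3, -7.0]
grip_width: 0.0488
```

```bash
cat >> h.py <<'E'
from scipy.optimize import least_squares
def held(zoff=19):
    """axis of the held tool: circle fit to its flange rim and barrel in the scene cloud, by height slices"""
    from workcell import camera,get_obs
    p=camera("scene");o=get_obs();w=cloud(p);e=o["eef_pos"];g=e[2]+zoff*1e-3
    np.savez("held.npz",w=w,e=e)
    d=np.hypot(w[...,0]-e[0],w[...,1]-e[1]);q=w[d<.035]
    print("tcp",np.round(e,4),"clock",round(o["clock"],2),"F",np.round(o["ft_force"],1),"w",round(o["grip_width"],4))
    for nm,lo,hi,r in(("flange",-.052,-.024,.025),("taper",-.09,-.052,None)):
        a=q[(q[:,2]>g+lo)&(q[:,2]<g+hi)]
        if len(a)<8: print(nm,len(a));continue
        if r: f=least_squares(lambda x:np.hypot(a[:,0]-x[0],a[:,1]-x[1])-r,e[:2],loss="soft_l1",f_scale=.002).x
        else: f=least_squares(lambda x:np.hypot(a[:,0]-x[0],a[:,1]-x[1])-(x[2]+.19*(a[:,2]-g)),[*e[:2],.025],loss="soft_l1",f_scale=.002).x
        print(nm,len(a),np.round(f,4),"z",np.round(np.percentile(a[:,2],[2,98]),4))
    return p
E
python3 - <<'E'
from h import *
p=held()
cv2.imwrite("pics/h1.png",cv2.resize(p["frame"][60:330,240:560],None,fx=2,fy=2)[:,:,::-1])
E
```

```text
tcp [0.6013 0.0865 0.2445] clock 8.25 F [ 0.2 -1.1 -7.7] w 0.0485
flange 295 [0.5973 0.0877] z [0.2186 0.2383]
taper 147 [0.5994 0.0874 0.0249] z [0.1744 0.2108]
```

View pics/h1.png

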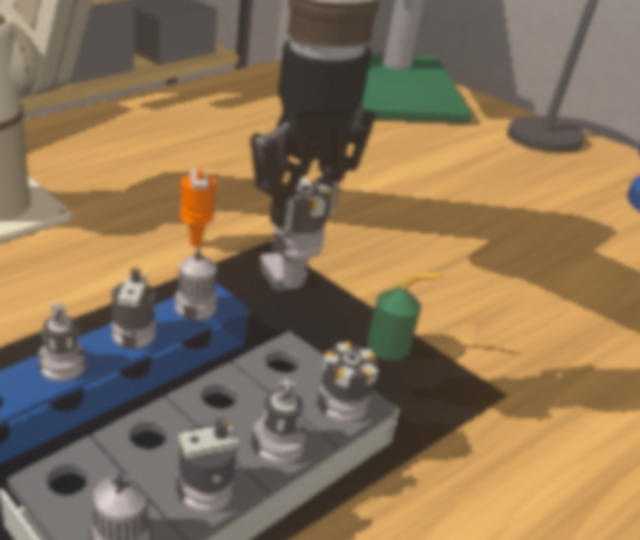

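The face mill hangs upright above its pocket at about (300,260), with the pocket at (282,362). I'll correct by about 1 mm and lower it.

Emit:
play_rows:
  plan:
    - [10, 1.2, 1, 0, 0, 0, 1]
    - [20, 0, 0, 0, 0, 0, 1]
    - [25, 0, 0, 0, 0, 0, 1]
    - [25, 0, 0, 0, 0, 0, 1]
    - [15, 0, 0, 0, 0, 0, 1]
    - [10, 0, 0, 0, 0, 0, 1]
    - [10, 0, 0, 0, 0, 0, 1]
    - [0, 0, 0, 0, 0, 0, 1]
    - [0, 0, 0, 0, 0, 0, 1]

```text
clock: 9.0
eef_pos: [0.6033, 0.0882, 0.1313]
tool_rot: [0.0, 0.707, -0.0, 0.707]
ft_force: [0.4, 0.5, -6.3]
grip_width: 0.0488
```

```bash
python3 -c "
from h import *
held(21)"
```

```text
tcp [0.6041 0.0884 0.1323] clock 9.05 F [ 0.2 -0.8 -6.5] w 0.0487
flange 235 [0.5995 0.0892] z [0.1064 0.1265]
taper 363 [0.5985 0.0937 0.0431] z [0.0634 0.0933]
```

Emit:
play_rows:
  plan:
    - [10, 0, 0, 0, 0, 0, 1]
    - [8, 0, 0, 0, 0, 0, 1]
    - [7, 0, 0, 0, 0, 0, 1]
    - [6, 0, 0, 0, 0, 0, 1]
    - [5, 0, 0, 0, 0, 0, 1]
    - [3, 0, 0, 0, 0, 0, 1]
    - [2, 0, 0, 0, 0, 0, 1]
    - [0, 0, 0, 0, 0, 0, 1]
    - [0, 0, 0, 0, 0, 0, 1]

```text
clock: 9.8
eef_pos: [0.6037, 0.0887, 0.0905]
tool_rot: [0.0, 0.707, 0.0, 0.707]
ft_force: [0.2, -0.4, -6.5]
grip_width: 0.0486
```

```bash
python3 -c "
from h import *
held(21)"
```

```text
tcp [0.6038 0.0887 0.0905] clock 9.85 F [ 0.2 -0.4 -7. ] w 0.0486
flange 388 [0.6015 0.0891] z [0.0628 0.0852]
taper 0
```

Emit:
play_rows:
  plan:
    - [1, 0, 0, 0, 0, 0, 1]
    - [1, 0, 0, 0, 0, 0, 1]
    - [0, 0, 0, 0, 0, 0, 1]
    - [0, 0, 0, 0, 0, 0, 1]

```text
clock: 10.18
eef_pos: [0.6038, 0.0887, 0.0902]
tool_rot: [0.0, 0.706, 0.0, 0.708]
ft_force: [-4.2, -1.0, 6.6]
grip_width: 0.0486
```

Emit:
play_rows:
  plan:
    - [0, 0, 0, 0, 0, 0, -1]
    - [0, 0, 0, 0, 0, 0, -1]
    - [0, 0, 0, 0, 0, 0, -1]
    - [0, 0, 0, 0, 0, 0, -1]
    - [0, 0, 0, 0, 0, 0, -1]
    - [-10, 0, 0, 0, 0, 0, -1]
    - [-20, 0, 0, 0, 0, 0, -1]
    - [-30, 0, 0, 0, 0, 0, -1]
    - [-30, 0, 0, 0, 0, 0, -1]
    - [-10, -15, -9, 0, 0, 0, -1]
    - [0, -30, -19, 0, 0, 0, -1]
    - [0, -30, -19, 0, 0, 0, -1]
    - [0, -30, -19, 0, 0, 0, -1]
    - [0, -30, -19, 0, 0, 0, -1]
    - [0, -30, -18, 0, 0, 0, -1]
    - [0, -30, -18, 0, 0, 0, -1]
    - [0, -15, -9, 0, 0, 0, -1]
    - [0, 0, 0, 0, 0, 0, -1]
    - [0, 0, 0, 0, 0, 0, -1]
    - [0, 0, 0, 0, 0, 0, -1]

```text
clock: 11.85
eef_pos: [0.474, -0.1211, 0.1889]
tool_rot: [0.0, 0.707, 0.0, 0.708]
ft_force: [-0.6, 0.1, -0.8]
grip_width: 0.0855
```

```bash
python3 - <<'E'
from h import *
from workcell import *
p=camera("scene");goto([.4735,-.1212,.088]);o=get_obs();print(o["clock"],o["eef_pos"],o["ft_force"])
w=cloud(p)
q=w[(np.hypot(w[...,0]-.6,w[...,1]-.089)<.035)&(w[...,2]>.055)];print(np.nanmax(q[:,2]))
cv2.imwrite("pics/p1.png",cv2.resize(p["frame"][130:390,180:480],None,fx=2,fy=2)[:,:,::-1])
E
```

```text
s 1 shift [100.7  -0.5  -0.7] rotvec [ 0.0011  0.001  -0.0002]
s -1 shift [100.7  -0.5  -0.7] rotvec [-3.1405e+00  2.0000e-04  1.6000e-03]
11.9 [ 0.47411678 -0.12076292  0.18870685] [-0.32354328 -0.15524959 -0.93632512]
0.13307763765423544
```

View pics/p1.png

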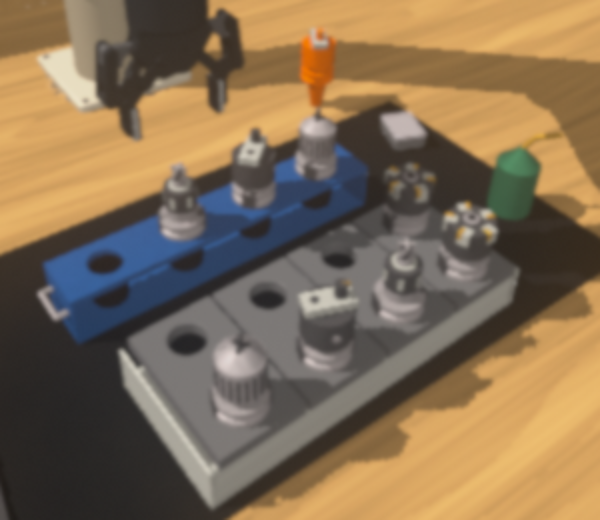

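The spare face mill stands home (top at 133 mm) in front of its twin, at (410,190). Next is the end mill.

Emit:
play_rows:
  plan:
    - [20, 0, 0, 0, 0, 0, -1]
    - [25, 0, 0, 0, 0, 0, -1]
    - [25, 0, 0, 0, 0, 0, -1]
    - [15, 0, 0, 0, 0, 0, -1]
    - [10, 0, 0, 0, 0, 0, -1]
    - [5, 0, 0, 0, 0, 0, -1]
    - [0, 0, 0, 0, 0, 0, -1]
    - [0, 0, 0, 0, 0, 0, 1]
    - [0, 0, 0, 0, 0, 0, 1]
    - [0, 0, 0, 0, 0, 0, 1]
    - [0, 0, 0, 0, 0, 0, 1]
    - [0, 0, 0, 0, 0, 0, 1]
    - [0, 0, 0, 0, 0, 0, 1]
    - [0, 0, 0, 0, 0, 0, 1]
    - [0, 0, 0, 0, 0, 0, 1]
    - [0, 0, 0, 0, 0, 0, 1]
    - [0, 0, 0, 0, 0, 0, 1]

```text
clock: 13.32
eef_pos: [0.4741, -0.1218, 0.0894]
tool_rot: [-0.0, 0.706, -0.0, 0.708]
ft_force: [-0.9, -0.1, 6.0]
grip_width: 0.0348
```

Emit:
play_rows:
  plan:
    - [-8, 0, 0, 0, 0, 0, 1]
    - [-20, 0, 0, 0, 0, 0, 1]
    - [-25, 0, 0, 0, 0, 0, 1]
    - [-25, 0, 0, 0, 0, 0, 1]
    - [-25, 0, 0, 0, 0, 0, 1]
    - [-25, 0, 0, 0, 0, 0, 1]
    - [-20, 0, 0, 0, 0, 0, 1]
    - [-8, 0, 0, 0, 0, 0, 1]
    - [0, 0, 0, 0, 0, 0, 1]
    - [0, 0, 0, 0, 0, 0, 1]

```text
clock: 14.15
eef_pos: [0.4726, -0.1212, 0.243]
tool_rot: [0.0, 0.708, 0.0, 0.706]
ft_force: [0.5, -0.7, -8.0]
grip_width: 0.0349
```

```bash
python3 -c "
from h import *
held(21)
goto([.606,-.0055,.244])"
```

```text
tcp [ 0.4721 -0.1211  0.2423] clock 14.2 F [ 0.2  1.2 -7.6] w 0.0342
flange 333 [ 0.4679 -0.1201] z [0.2186 0.2386]
taper 151 [ 0.4695 -0.1205  0.0253] z [0.1741 0.2105]
s 1 shift [ -2.1 115.6 133.9] rotvec [-0.0001 -0.0038 -0.001 ]
s -1 shift [ -2.1 115.6 133.9] rotvec [ 3.1415e+00 -1.6000e-03  6.0000e-03]
```

Emit:
play_rows:
  plan:
    - [-3, 10, 12, 0, 0, 0, 1]
    - [0, 22, 25, 0, 0, 0, 1]
    - [0, 25.8, 30.7, 0, 0, 0, 1]
    - [0, 25.8, 31, 0, 0, 0, 1]
    - [0, 22, 25, 0, 0, 0, 1]
    - [0, 10, 12, 0, 0, 0, 1]
    - [0, 0, 0, 0, 0, 0, 1]
    - [10, 0, 0, 0, 0, 0, 1]
    - [20, 0, 0, 0, 0, 0, 1]
    - [25, 0, 0, 0, 0, 0, 1]
    - [20, 0, 0, 0, 0, 0, 1]
    - [10, 0, 0, 0, 0, 0, 1]
    - [5, 0, 0, 0, 0, 0, 1]
    - [0, 0, 0, 0, 0, 0, 1]
    - [0, 0, 0, 0, 0, 0, 1]

```text
clock: 15.45
eef_pos: [0.6091, -0.0063, 0.1578]
tool_rot: [0.0, 0.707, -0.0, 0.707]
ft_force: [1.6, -0.2, -5.9]
grip_width: 0.0348
```

```bash
python3 -c "
from h import *
held(21)"
```

```text
tcp [ 0.6098 -0.0061  0.1587] clock 15.5 F [ 1.  -0.8 -5.4] w 0.0348
flange 319 [ 0.6041 -0.005 ] z [0.1336 0.1541]
taper 112 [ 0.6061 -0.0056  0.0256] z [0.0922 0.1233]
```

Emit:
play_rows:
  plan:
    - [10, 0.4, 0, 0, 0, 0, 1]
    - [15, 0, 0, 0, 0, 0, 1]
    - [12, 0, 0, 0, 0, 0, 1]
    - [8, 0, 0, 0, 0, 0, 1]
    - [8, 0, 0, 0, 0, 0, 1]
    - [6, 0, 0, 0, 0, 0, 1]
    - [4, 0, 0, 0, 0, 0, 1]
    - [3, 0, 0, 0, 0, 0, 1]
    - [2, 0, 0, 0, 0, 0, 1]
    - [0, 0, 0, 0, 0, 0, 1]
    - [0, 0, 0, 0, 0, 0, 1]

```text
clock: 16.42
eef_pos: [0.6095, -0.0054, 0.0898]
tool_rot: [-0.0, 0.707, -0.0, 0.707]
ft_force: [-0.3, -0.1, -7.0]
grip_width: 0.0349
```

Emit:
play_rows:
  plan:
    - [1, 0, 0, 0, 0, 0, 1]
    - [1, 0, 0, 0, 0, 0, 1]
    - [0, 0, 0, 0, 0, 0, 1]
    - [0, 0, 0, 0, 0, 0, 1]

```text
clock: 16.75
eef_pos: [0.6096, -0.0055, 0.0895]
tool_rot: [0.0, 0.706, -0.0, 0.708]
ft_force: [-4.2, -0.5, 6.1]
grip_width: 0.0343
```

Emit:
play_rows:
  plan:
    - [0, 0, 0, 0, 0, 0, -1]
    - [0, 0, 0, 0, 0, 0, -1]
    - [0, 0, 0, 0, 0, 0, -1]
    - [0, 0, 0, 0, 0, 0, -1]
    - [0, 0, 0, 0, 0, 0, -1]
    - [0, 0, 0, 0, 0, 0, -1]
    - [-10, 0, 0, 0, 0, 0, -1]
    - [-20, 0, 0, 0, 0, 0, -1]
    - [-30, 0, 0, 0, 0, 0, -1]
    - [-30, 0, 0, 0, 0, 0, -1]
    - [-10, 0, -12, 0, 0, 0, -1]
    - [0, -5, -25, 0, 0, 0, -1]
    - [0, -5, -32, 0, 0, 0, -1]
    - [0, -5, -33, 0, 0, 0, -1]
    - [0, -5, -25, 0, 0, 0, -1]
    - [0, 0, -12, 0, 0, 0, -1]
    - [0, 0, 0, 0, 0, 0, -1]
    - [0, 0, 0, 0, 0, 0, -1]
    - [0, 0, 0, 0, 0, 0, -1]

```text
clock: 18.33
eef_pos: [0.4714, -0.0254, 0.1881]
tool_rot: [-0.0, 0.706, 0.0, 0.708]
ft_force: [0.8, 0.0, 0.5]
grip_width: 0.0855
```

```bash
python3 - <<'E'
from h import *
from workcell import *
p=camera("scene");goto([.4705,-.0255,.0885]);o=get_obs();print(o["clock"],o["eef_pos"],o["ft_force"])
w=cloud(p)
q=w[(np.hypot(w[...,0]-.604,w[...,1]+.005)<.03)&(w[...,2]>.055)];print(np.nanmax(q[:,2]))
cv2.imwrite("pics/p2.png",cv2.resize(p["frame"][130:390,180:480],None,fx=2,fy=2)[:,:,::-1])
E
```

```text
s 1 shift [99.3 -0.1 -1.1] rotvec [0.0002 0.0017 0.    ]
s -1 shift [99.3 -0.1 -1.1] rotvec [-3.1414e+00 -1.0000e-04  2.7000e-03]
18.3833 [ 0.47143074 -0.02535418  0.18778908] [ 1.14961885 -0.19202614 -0.41665535]
0.1495412033950958
```

View pics/p2.png

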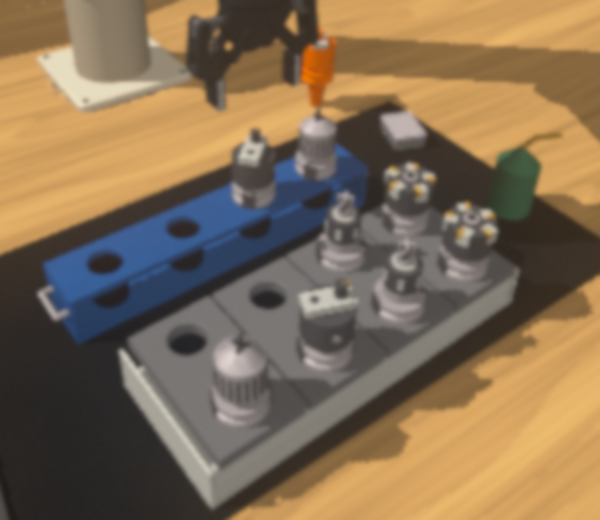

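The end mill stands home at (343,245). Next is the boring head.

Emit:
play_rows:
  plan:
    - [20, 0, -1, 0, 0, 0, -1]
    - [25, 0, 0, 0, 0, 0, -1]
    - [25, 0, 0, 0, 0, 0, -1]
    - [15, 0, 0, 0, 0, 0, -1]
    - [9, 0, 0, 0, 0, 0, -1]
    - [5, 0, 0, 0, 0, 0, -1]
    - [0, 0, 0, 0, 0, 0, -1]
    - [0, 0, 0, 0, 0, 0, 1]
    - [0, 0, 0, 0, 0, 0, 1]
    - [0, 0, 0, 0, 0, 0, 1]
    - [0, 0, 0, 0, 0, 0, 1]
    - [0, 0, 0, 0, 0, 0, 1]
    - [0, 0, 0, 0, 0, 0, 1]
    - [0, 0, 0, 0, 0, 0, 1]
    - [0, 0, 0, 0, 0, 0, 1]

```text
clock: 19.63
eef_pos: [0.4702, -0.0259, 0.0898]
tool_rot: [-0.0, 0.706, -0.0, 0.708]
ft_force: [-0.5, -1.1, 6.6]
grip_width: 0.0487
```

Emit:
play_rows:
  plan:
    - [-8, 0, 0, 0, 0, 0, 1]
    - [-20, 0, 0, 0, 0, 0, 1]
    - [-25, 0, 0, 0, 0, 0, 1]
    - [-25, 0, 0, 0, 0, 0, 1]
    - [-25, 0, 0, 0, 0, 0, 1]
    - [-25, 0, 0, 0, 0, 0, 1]
    - [-20, 0, 0, 0, 0, 0, 1]
    - [-8, 0, 0, 0, 0, 0, 1]
    - [0, 0, 0, 0, 0, 0, 1]
    - [0, 0, 0, 0, 0, 0, 1]

```text
clock: 20.47
eef_pos: [0.4682, -0.0253, 0.2431]
tool_rot: [0.0, 0.708, 0.0, 0.706]
ft_force: [-0.6, -0.2, -8.2]
grip_width: 0.0488
```

```bash
python3 -c "
from h import *
held(21)"
```

```text
tcp [ 0.4677 -0.0253  0.2424] clock 20.52 F [-0.   0.1 -6.8] w 0.0484
flange 255 [ 0.4658 -0.0246] z [0.2183 0.2383]
taper 138 [ 0.4668 -0.0246  0.0251] z [0.1748 0.2104]
```

Emit:
play_rows:
  plan:
    - [-3, -6, 12, 0, 0, 0, 1]
    - [0, -14, 27, 0, 0, 0, 1]
    - [0, -16.8, 32.4, 0, 0, 0, 1]
    - [0, -16.8, 32.4, 0, 0, 0, 1]
    - [0, -14, 27, 0, 0, 0, 1]
    - [0, -6, 12, 0, 0, 0, 1]
    - [0, 0, 0, 0, 0, 0, 1]
    - [10, 0, 0, 0, 0, 0, 1]
    - [20, 0, 0, 0, 0, 0, 1]
    - [25, 0, 0, 0, 0, 0, 1]
    - [20, 0, 0, 0, 0, 0, 1]
    - [10, 0, 0, 0, 0, 0, 1]
    - [5, 0, 0, 0, 0, 0, 1]
    - [0, 0, 0, 0, 0, 0, 1]
    - [0, 0, 0, 0, 0, 0, 1]

```text
clock: 21.77
eef_pos: [0.6119, -0.0988, 0.1579]
tool_rot: [-0.0, 0.707, 0.0, 0.707]
ft_force: [-0.4, -0.6, -5.4]
grip_width: 0.0486
```

```bash
python3 -c "
from h import *
held(21)"
```

```text
tcp [ 0.6126 -0.099   0.1587] clock 21.82 F [ 1.2  0.1 -5.7] w 0.0484
flange 281 [ 0.6093 -0.098 ] z [0.1328 0.1524]
taper 108 [ 0.6103 -0.098   0.0258] z [0.0901 0.1206]
```

Emit:
play_rows:
  plan:
    - [10, 0, -0.5, 0, 0, 0, 1]
    - [15, 0, 0, 0, 0, 0, 1]
    - [12, 0, 0, 0, 0, 0, 1]
    - [8, 0, 0, 0, 0, 0, 1]
    - [8, 0, 0, 0, 0, 0, 1]
    - [6, 0, 0, 0, 0, 0, 1]
    - [4, 0, 0, 0, 0, 0, 1]
    - [3, 0, 0, 0, 0, 0, 1]
    - [2, 0, 0, 0, 0, 0, 1]
    - [1, 0, 0, 0, 0, 0, 1]
    - [0, 0, 0, 0, 0, 0, 1]
    - [0, 0, 0, 0, 0, 0, 1]

```text
clock: 22.82
eef_pos: [0.6115, -0.0991, 0.0899]
tool_rot: [-0.0, 0.707, -0.0, 0.708]
ft_force: [-5.5, 0.2, 3.5]
grip_width: 0.0487
```

Emit:
play_rows:
  plan:
    - [0.7, 0, 0, 0, 0, 0, 1]
    - [0, 0, 0, 0, 0, 0, -1]
    - [0, 0, 0, 0, 0, 0, -1]
    - [0, 0, 0, 0, 0, 0, -1]
    - [0, 0, 0, 0, 0, 0, -1]
    - [0, 0, 0, 0, 0, 0, -1]
    - [-10, 0, 0, 0, 0, 0, -1]
    - [-20, 0, 0, 0, 0, 0, -1]
    - [-30, 0, 0, 0, 0, 0, -1]
    - [-30, 0, 0, 0, 0, 0, -1]
    - [-10, 14, -12, 0, 0, 0, -1]
    - [0, 27, -23, 0, 0, 0, -1]
    - [0, 28, -24.5, 0, 0, 0, -1]
    - [0, 28, -24.5, 0, 0, 0, -1]
    - [0, 28, -24, 0, 0, 0, -1]
    - [0, 27, -23, 0, 0, 0, -1]
    - [0, 14, -12, 0, 0, 0, -1]
    - [0, 0, 0, 0, 0, 0, -1]
    - [0, 0, 0, 0, 0, 0, -1]
    - [0, 0, 0, 0, 0, 0, -1]

```text
clock: 24.48
eef_pos: [0.4693, 0.0667, 0.1884]
tool_rot: [-0.0, 0.706, -0.0, 0.708]
ft_force: [0.4, -0.5, 0.2]
grip_width: 0.085
```

```bash
python3 - <<'E'
from h import *
from workcell import *
p=camera("scene");goto([.4680,.0668,.0885]);o=get_obs();print(o["clock"],o["eef_pos"],o["ft_force"],o["joint_pos"])
w=cloud(p)
q=w[(np.hypot(w[...,0]-.609,w[...,1]+.098)<.03)&(w[...,2]>.055)];print(np.nanmax(q[:,2]))
cv2.imwrite("pics/p3.png",cv2.resize(p["frame"][130:390,180:480],None,fx=2,fy=2)[:,:,::-1])
E
```

```text
s 1 shift [99.6  0.4 -1.6] rotvec [-0.0009  0.0015  0.0001]
s -1 shift [99.6  0.4 -1.6] rotvec [ 3.1407e+00  2.0000e-04 -2.4000e-03]
24.5333 [0.46944784 0.06642562 0.18809288] [-0.35542534 -0.3349005   0.02635314] [ 1.40784578e-01  2.12875088e-01 -1.45715489e-01  1.21074284e+00
 -3.44286303e-04  1.41659688e-01]
0.15067428230571947
```

View pics/p3.png

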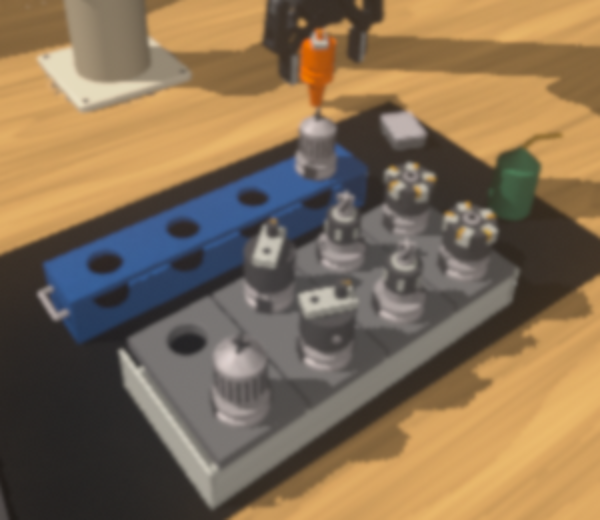

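The boring head stands home at (270,265). The drill is the last one.

Emit:
play_rows:
  plan:
    - [20, 0.2, -1.4, 0, 0, 0, -1]
    - [25, 0, 0, 0, 0, 0, -1]
    - [25, 0, 0, 0, 0, 0, -1]
    - [15, 0, 0, 0, 0, 0, -1]
    - [9, 0, 0, 0, 0, 0, -1]
    - [5, 0, 0, 0, 0, 0, -1]
    - [0, 0, 0, 0, 0, 0, -1]
    - [0, 0, 0, 0, 0, 0, 1]
    - [0, 0, 0, 0, 0, 0, 1]
    - [0, 0, 0, 0, 0, 0, 1]
    - [0, 0, 0, 0, 0, 0, 1]
    - [0, 0, 0, 0, 0, 0, 1]
    - [0, 0, 0, 0, 0, 0, 1]
    - [0, 0, 0, 0, 0, 0, 1]
    - [0, 0, 0, 0, 0, 0, 1]
    - [0, 0, 0, 0, 0, 0, 1]

```text
clock: 25.87
eef_pos: [0.468, 0.067, 0.0899]
tool_rot: [-0.0, 0.706, -0.0, 0.708]
ft_force: [-0.4, -2.2, 5.5]
grip_width: 0.0423
```

Emit:
play_rows:
  plan:
    - [-8, 0, 0, 0, 0, 0, 1]
    - [-20, 0, 0, 0, 0, 0, 1]
    - [-25, 0, 0, 0, 0, 0, 1]
    - [-25, 0, 0, 0, 0, 0, 1]
    - [-25, 0, 0, 0, 0, 0, 1]
    - [-25, 0, 0, 0, 0, 0, 1]
    - [-20, 0, 0, 0, 0, 0, 1]
    - [-8, 0, 0, 0, 0, 0, 1]
    - [0, 0, 0, 0, 0, 0, 1]
    - [0, 0, 0, 0, 0, 0, 1]

```text
clock: 26.7
eef_pos: [0.4662, 0.0672, 0.2435]
tool_rot: [-0.0, 0.708, 0.0, 0.706]
ft_force: [-0.4, 0.2, -6.4]
grip_width: 0.0427
```

```bash
python3 -c "
from h import *
held(21)"
```

```text
tcp [0.4657 0.0671 0.2428] clock 26.75 F [ 0.1  0.  -6.1] w 0.0427
flange 240 [0.4632 0.0681] z [0.2188 0.2392]
taper 132 [0.4642 0.0681 0.0254] z [0.174  0.2105]
```

Emit:
play_rows:
  plan:
    - [-5, -13, 7.5, 0, 0, 0, 1]
    - [0, -26, 15, 0, 0, 0, 1]
    - [0, -30.4, 17.5, 0, 0, 0, 1]
    - [0, -30.4, 17.5, 0, 0, 0, 1]
    - [0, -30.4, 17.5, 0, 0, 0, 1]
    - [0, -30.4, 17.5, 0, 0, 0, 1]
    - [0, -30.4, 17.6, 0, 0, 0, 1]
    - [0, -30.1, 17.6, 0, 0, 0, 1]
    - [0, -26, 15, 0, 0, 0, 1]
    - [0, -13, 7.5, 0, 0, 0, 1]
    - [0, 0, 0, 0, 0, 0, 1]
    - [12, 0, 0, 0, 0, 0, 1]
    - [20, 0, 0, 0, 0, 0, 1]
    - [25, 0, 0, 0, 0, 0, 1]
    - [20, 0, 0, 0, 0, 0, 1]
    - [10, 0, 0, 0, 0, 0, 1]
    - [5, 0, 0, 0, 0, 0, 1]
    - [0, 0, 0, 0, 0, 0, 1]
    - [0, 0, 0, 0, 0, 0, 1]

```text
clock: 28.33
eef_pos: [0.6174, -0.1927, 0.158]
tool_rot: [-0.0, 0.707, 0.0, 0.707]
ft_force: [1.0, 0.2, -5.5]
grip_width: 0.0429
```

```bash
python3 -c "
from h import *
held(21)"
```

```text
tcp [ 0.6179 -0.193   0.1589] clock 28.38 F [ 0.8  0.2 -5.6] w 0.0429
flange 348 [ 0.6138 -0.1924] z [0.1334 0.1527]
taper 109 [ 0.6151 -0.1919  0.0258] z [0.0906 0.1199]
```

Emit:
play_rows:
  plan:
    - [10, 0, -0.3, 0, 0, 0, 1]
    - [15, 0, 0, 0, 0, 0, 1]
    - [12, 0, 0, 0, 0, 0, 1]
    - [8, 0, 0, 0, 0, 0, 1]
    - [8, 0, 0, 0, 0, 0, 1]
    - [6, 0, 0, 0, 0, 0, 1]
    - [4, 0, 0, 0, 0, 0, 1]
    - [3, 0, 0, 0, 0, 0, 1]
    - [2, 0, 0, 0, 0, 0, 1]
    - [1, 0, 0, 0, 0, 0, 1]
    - [0, 0, 0, 0, 0, 0, 1]
    - [0, 0, 0, 0, 0, 0, 1]

```text
clock: 29.38
eef_pos: [0.617, -0.193, 0.09]
tool_rot: [-0.0, 0.707, -0.0, 0.708]
ft_force: [-2.8, 1.3, 3.1]
grip_width: 0.0427
```

Seated. I'll nudge it down, release, rise and back away to the robot side.

Emit:
play_rows:
  plan:
    - [0.7, 0, 0, 0, 0, 0, 1]
    - [0, 0, 0, 0, 0, 0, -1]
    - [0, 0, 0, 0, 0, 0, -1]
    - [0, 0, 0, 0, 0, 0, -1]
    - [0, 0, 0, 0, 0, 0, -1]
    - [0, 0, 0, 0, 0, 0, -1]
    - [-10, 0, 0, 0, 0, 0, -1]
    - [-20, 0, 0, 0, 0, 0, -1]
    - [-30, 0, 0, 0, 0, 0, -1]
    - [-30, 0, 0, 0, 0, 0, -1]
    - [-20, 0, -12, 0, 0, 0, -1]
    - [-10, -8, -25, 0, 0, 0, -1]
    - [0, -10, -30, 0, 0, 0, -1]
    - [0, -10, -30, 0, 0, 0, -1]
    - [0, -10, -30, 0, 0, 0, -1]
    - [0, -10, -30, 0, 0, 0, -1]
    - [0, -10, -30, 0, 0, 0, -1]
    - [0, 0, -12, 0, 0, 0, -1]
    - [0, 0, 0, 0, 0, 0, -1]
    - [0, 0, 0, 0, 0, 0, -1]

```text
clock: 31.05
eef_pos: [0.4179, -0.2514, 0.209]
tool_rot: [0.0, 0.706, -0.001, 0.708]
ft_force: [0.4, -0.3, 0.2]
grip_width: 0.0853
```

```bash
python3 - <<'E'
from h import *
from workcell import *
p=camera("scene");q=camera("top");o=get_obs();print(o["clock"],o["eef_pos"],o["ft_force"])
w=cloud(p);r0=load("scene0.npz")
for nm,c,t in(("face",(.5993,.089),.063+.063+.003),("end",(.6042,-.0047),.146),("bore",(.609,-.0984),.148),("drill",(.6139,-.192),.15)):
    d=np.hypot(w[...,0]-c[0],w[...,1]-c[1]);a=w[(d<.035)&(w[...,2]>.066)&(w[...,2]<.084)]
    f=least_squares(lambda x:np.hypot(a[:,0]-x[0],a[:,1]-x[1])-.025,c,loss="soft_l1",f_scale=.002).x
    print(nm,"top",round(np.nanmax(w[d<.03][:,2]),4),"flange axis",np.round(f,4),"slot",c)
for t in("oil_can_mid","spanner_mid"): print(t,[np.round(x["centre"],3).tolist() for x in pinpoint(t,p)][:1])
cv2.imwrite("pics/f.png",np.hstack([cv2.resize(p["frame"][130:390,150:480],None,fx=1.2,fy=1.2),cv2.resize(q["frame"][60:320,180:510],None,fx=1.2,fy=1.2)])[:,:,::-1])
E
```

```text
31.15 [ 0.41894888 -0.25109182  0.20853938] [ 0.22661715  0.32432914 -0.04288605]
face top 0.1317 flange axis [0.6007 0.0899] slot (0.5993, 0.089)
end top 0.1489 flange axis [ 0.6053 -0.0037] slot (0.6042, -0.0047)
bore top 0.1504 flange axis [ 0.6094 -0.098 ] slot (0.609, -0.0984)
drill top 0.1515 flange axis [ 0.6138 -0.1919] slot (0.6139, -0.192)
oil_can_mid [[0.609, 0.273, 0.05]]
spanner_mid [[0.61, -0.39, 0.007]]
```

View pics/f.png

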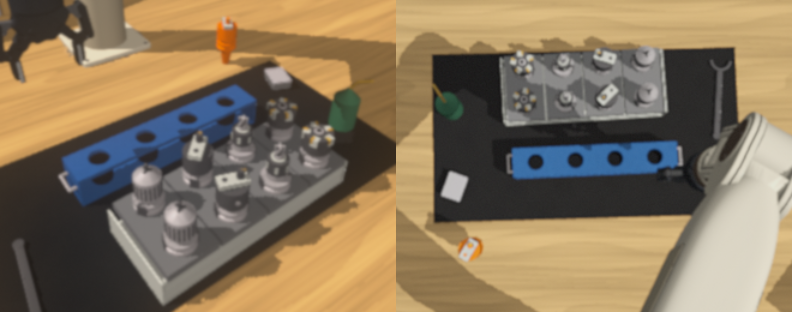

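All four spares stand home in front of their twins. In the top panel they sit at y≈98 below the twins at y≈62, the tray is empty, and the bystanders haven't moved. I'm handing in.

```bash
python3 -c "
from workcell import *
print(job_done())"
```

```text
the job is handed in; nothing more can be done
None
```

All four spares are now in the job rack pockets in front of their twins, and I handed the job in at about 31 s of the 96 s allowed. I moved them one at a time in the order face mill, end mill, boring head, drill. Each was lowered until the wrist force showed its flange resting on the block before I opened the fingers.

- **Seating:** the last pictures show all four upright. Their tops are at 132, 149, 150 and 152 mm, about where tools that are home should be. Flange axes are within about 2 mm of the pocket centres, and the tray rack is empty.
- **Forces:** readings between moves stayed under about 10 N, with nothing on the gripper at the end. I only read the force at the end of each move, so peaks within a move were not seen.
- **Bystanders:** the oil can, hook spanner and orange look-alike were not touched. The oil can reads within 5 mm and the spanner within 3 mm of where they were at the start, about what the detectors can resolve.
- **One disagreement:** in the angled scene camera, the dark areas of the pockets sat 5–7 mm off from the top view. I put this down to shading inside the holes and used the top view, which matched the 94 mm pocket spacing. All four tools then went in without catching.

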